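# Restock a jar lane first-in, first-out

### The job

Restock the rack lane that has the red-capped jar in it, oldest stock first: pull the old jar from under the upper deck all the way forward to the lane's front stop, then stand the new red-capped jar from the table behind it in the same lane. Finish by sliding that lane's orange-tabbed follower up behind the new jar, so that stop, old jar, new jar and follower all stand touching in one tight row, both jars upright. Leave the other lane, its bottle and the green cup as they are.

Things in the scene. Friction and masses are not known exactly. Their poses are not given: they have to be found in the camera images.
- rack: Blue steel two-lane stock rack, fixed to the table, turned a little. Origin: on the table, midway between the lanes; x runs from its open front to its back, y to the left, z up. In its frame, mm: base plate x -112..172, y +-128, top z 12; lane centre lines y = +65 (left) and -65 (right), lane floors z = 14. Low back panel at x = 165, up to z = 110.
- stop_left (a point): Left lane, a straight aluminium channel along the rack's x: this point lies on its floor, mid-lane, at the inner face of the front stop (rack x -90, y 65, z 14 mm). The stop stands 18 mm above the floor. 60 mm clear between the lane's 3 mm side edges, which stand 10 mm above the floor. A touching jar's axis is 26 mm behind this point.
- stop_right (a point): The same for the right lane (rack x -90, y -65, z 14 mm).
- deck_edge (a point): Middle of the lower front edge of the upper deck (rack x 50, y 0, z 300 mm). The deck reaches 127 mm back from here and 128 mm to either side, carries goods up to z = 352, and stands on two 18 mm uprights at rack x 166, y +-117, thin braces at the top. It covers the rear of the lanes, so a vertical tool cannot get to what stands there: reach in tilted, hand leaning to the rack's front.
- old_jar_mid (a point): Old stock: round white jar with fixed red cap, 52 mm dia x 71 tall (cap, above 58, 47.6 dia), about 0.16 kg, standing in the left or the right lane of the rack, its axis at rack x 30..53 mm at first. Point on its axis half-way up (35.5 mm above its underside); z up.
- new_jar_mid (a point): New stock: the same sort of jar with red cap, 52 mm dia x 71 tall (cap, above 58, 47.6 dia), about 0.20 kg, standing on the open table left or right of the rack. Point on its axis half-way up (35.5 mm above its underside); z up.
- follower_left (a joint): Follower (sliding back-stop) of the left lane, in m: 0 at the rear, grows as it slides to the rack's front, up to 0.115. Its pressing face is at rack x = 0.092 minus this. Starts at 0 to 0.008. About 2 N of friction: it stays where it is left.
- follower_right (a joint): The same for the right lane.
- follower_left_tab (a point): Grip point of the left follower's orange tab, an upright fin 14 mm thick (rack y) and 26 long (rack x, from 13 mm before to 13 mm behind this point); its top is 16 mm above this point. A black plate 50 wide, 5 thick stands before it: pressing face 18 mm in front of this point, plate top 32 mm below it; in all the tab stands 108 mm above the lane floor.
- follower_right_tab (a point): The same for the right follower.
- follower_left_face (a point): Middle of the left follower's pressing face, 35 mm above the follower's underside. When it touches a jar in mid-lane it is 26 mm from the jar's axis.
- follower_right_face (a point): The same for the right follower.
- oil_bottle_mid (a point): Bystander: amber dropper bottle, 29 mm dia x 98 tall, standing in the other lane. Point on its axis half-way up (49 mm).
- cup_mid (a point): Bystander: green tumbler with lid, 89 mm dia x 118 tall, on the table on the side of the rack where the new jar is not. Point on its axis half-way up (59 mm).
There are look-alikes about, which are no part of the job. What is shaped like the part that bears new_jar_mid but purple or turquoise is not meant. Leave any turquoise look-alike of the part that bears old_jar_mid alone.

How it is judged:
On the way, in this order (a step that is already met when the one before it is completed fails the run):
1. the old jar stands upright in its lane, up front (within 2 cm of the stop), while the new jar is still outside the rack (x of old_jar_mid in the frame of rack below -0.045 m and ((y of old_jar_mid in the frame of rack between 0.058 and 0.072 m and z of old_jar_mid in the frame of rack between 0.045 and 0.054 m and angle between old_jar_mid's own z axis and vertical below 0.08 rad) or (y of old_jar_mid in the frame of rack between -0.072 and -0.058 m and z of old_jar_mid in the frame of rack between 0.045 and 0.054 m and angle between old_jar_mid's own z axis and vertical below 0.08 rad)) and horizontal distance between old_jar_mid and new_jar_mid above 0.09 m), for 0.2 s.
2. the new jar stands upright behind the old one in the same lane (x of new_jar_mid in the frame of rack between -0.02 and 0.07 m and ((y of old_jar_mid in the frame of rack between 0.058 and 0.072 m and z of old_jar_mid in the frame of rack between 0.045 and 0.054 m and angle between each of old_jar_mid, new_jar_mid's own z axis and vertical below 0.08 rad and y of new_jar_mid in the frame of rack between 0.058 and 0.072 m and z of new_jar_mid in the frame of rack between 0.045 and 0.054 m) or (y of old_jar_mid in the frame of rack between -0.072 and -0.058 m and z of old_jar_mid in the frame of rack between 0.045 and 0.054 m and angle between each of old_jar_mid, new_jar_mid's own z axis and vertical below 0.08 rad and y of new_jar_mid in the frame of rack between -0.072 and -0.058 m and z of new_jar_mid in the frame of rack between 0.045 and 0.054 m))), for 0.2 s.
At the end, for the whole second after the job is handed in: Both jars stand upright (within 5 degrees) and at rest on the floor of the same lane, the old one within 6 mm of the front stop, the new one behind it with at most 6 mm between them, that lane's follower within 6 mm of the new jar, and the other lane's follower still at the rear (under 20 mm) (((y of old_jar_mid in the frame of rack between 0.058 and 0.072 m and z of old_jar_mid in the frame of rack between 0.045 and 0.054 m and angle between each of old_jar_mid, new_jar_mid's own z axis and vertical below 0.08 rad and y of new_jar_mid in the frame of rack between 0.058 and 0.072 m and z of new_jar_mid in the frame of rack between 0.045 and 0.054 m and x of old_jar_mid in the frame of rack below -0.058 m and horizontal distance between old_jar_mid and new_jar_mid below 0.058 m and x of new_jar_mid in the frame of rack above -0.02 m and horizontal distance between new_jar_mid and follower_left_face below 0.032 m and value of joint follower_right below 0.02 m) or (y of old_jar_mid in the frame of rack between -0.072 and -0.058 m and z of old_jar_mid in the frame of rack between 0.045 and 0.054 m and angle between each of old_jar_mid, new_jar_mid's own z axis and vertical below 0.08 rad and y of new_jar_mid in the frame of rack between -0.072 and -0.058 m and z of new_jar_mid in the frame of rack between 0.045 and 0.054 m and x of old_jar_mid in the frame of rack below -0.058 m and horizontal distance between old_jar_mid and new_jar_mid below 0.058 m and x of new_jar_mid in the frame of rack above -0.02 m and horizontal distance between new_jar_mid and follower_right_face below 0.032 m and value of joint follower_left below 0.02 m)) and linear speed of each of old_jar, new_jar below 0.01 m/s and angular speed of each of old_jar, new_jar below 0.15 rad/s); the robot touches nothing.
It fails at once if a jar tips over (more than 40 degrees) (angle between any of old_jar_mid, new_jar_mid's own z axis and vertical above 0.7 rad).
It fails at once if the amber bottle in the other lane is moved by more than 20 mm (distance of oil_bottle_mid from where it was at the start of the episode above 0.02 m).
It fails at once if the green cup is moved by more than 30 mm (distance of cup_mid from where it was at the start of the episode above 0.03 m).
It also fails if it takes over 72 s, if anything falls off the work surface, if the arm or the gripper's body presses on something with over 40 N, if the wrist force passes 120 N, or if a joint passes its speed limit or range.

### The arm

A 6-joint arm with a two-finger parallel gripper is mounted at the origin on the work surface; the furniture and walls round the work are solid. World frame = base frame: x ahead of the robot, y to its left, z up, the work surface at z = 0. Lengths are in m, angles in rad, forces in N, time in s.
With the tool pointing down it reaches from about 0.375 to 0.975 m from the base axis. Payload 3.8 kg.
Tool frame: the origin (TCP) lies on the centre line of the jaws, within the pads' length; the fingertips stand 14 mm ahead of it and the grasp point (between the pads) lies 5 mm behind it; z points along the fingers, y is the line along which they close (so a half turn about z gives the same grasp; the last joint's range is limited). The gripper opens to 85 mm and grips with 20 to 120 N. Pads are 22 mm wide; open, the fingers measure 114 mm over their backs; the gripper's body (76 mm by 85 mm) begins 54 mm behind the grasp point. The pads swing forward as they close: fully open they stand 13 mm farther back than shut.
Start: joints at [-1.367, 0.264, 1.604, -0, 1.274, -0.037], TCP at [0.161, -0.656, 0.245] pointing down, gripper open.
Joint ranges: [-2.63, 2.63], [-0.94, 2.18], [0.31, 2.57], [-1.31, 4.45], [0, 2.66], [-2.55, 2.55]. Speed limits (rad/s): [2.57, 2.57, 3.14, 3.14, 3.14, 3.14].

### API

Orientations are given as a rotation vector (axis times angle).
In Python, from workcell import bot, eyes, spot_in gives the robot as it stands.
- The arm moves only by the tool carry_out, never from a script. Its argument "series" is text: rows parted by semicolons, each of 4 numbers parted by spaces: the shift along the world's x, y, z in m, then the turn about the world's z in degrees. In form: tx ty tz roll; .... A call has 1 to 20 rows; each row shifts and turns the commanded pose from where the row before left it; what a row does not reach is not made up. A row lasts 1/8 s, in which the tool goes at most 62.5 mm and 10.7 degrees, less where a joint would pass 70% of its speed; a pose out of reach is approached as far as the arm can. A call is refused whole if a number of a shift passes 0.0625 or a number of a turn 10.7, either way. A call with a gripper value outside its range is refused whole. "jaw" is the gripper command: -1 is shut, 1 is fully open, values between are in proportion, set as the call begins (left out, the last holds). The fingers move at their own pace and stop on an object; "grip_force" is the grip in N (left out, the last holds). Time passes only in rows, so rows that do not move let the fingers close. It gives the time, the measured TCP pose, the force, the opening and the grip force at its end, in the units of the state.
- bot.read_state(): the state, without advancing time (a new reading comes with each control period).
- eyes.read_camera(name): name is "scene" or "side" or "wrist"; returns (picture, depth): 400x640x3 uint8, blue, green, red; 400x640 float32, m along the optical axis (not along the pixel's ray), 0 where there is no reading.
- eyes.get_calibration(name): a dict with "K" (3x3 intrinsics, pixels), "distortion" ([k1, k2, p1, p2, k3] as OpenCV has them; the pictures are not rectified), "position" and "rotation" of the camera in the world; the wrist camera has in their place "T_tool_cam" (4x4, takes a point from camera to tool coordinates, whose origin is the TCP and whose axes are the flange's). Camera axes: x right, y down, z forward; pixel columns grow to the right and rows downward; lengths in m; the calibration is good to about 2 mm. A picture is of the moment at which its call begins: read the wrist's pose just before it. get_calibration takes no time and is no camera call.
- bot.finish_job(): hands the job in; it is judged then, once.
Trained networks look in the newest picture that a camera, given by its name, has taken for a name from the list of things; names that differ only in an ending like _2 or _b are one class to them, and where a whole thing is asked for, a point or a joint stands for the part that bears it (a point fixed in the world has none). Each returns a list of dicts, best first, with "score" (0 to 1); they miss things now and then, are a little off and sometimes report something else, mostly with a low value. They report only what shows in the picture. A call takes as long as a camera call. They do not tell look-alikes from the thing itself.
- spot_in(camera, target): "rect" ([centre column, centre row, width, height] in pixels, round what is visible of it).
The state is a dict: "time": time; "q": joint angles; "joint_vel": joint speeds; "joint_torque": joint torques, N m; "tool_pos": TCP position; "tcp_rot": TCP orientation; "wrist_force": force on the tool from outside, world axes, zero at the start; "torque": the same for the moment, N m; "width": opening from 0.0 (shut) to 1.0 (fully open); "grip_force": force on a finger pad.
Only numpy, scipy, OpenCV 4.12 (cv2) and the standard library are available. Lean on these libraries where they do the work, as an engineer would, in place of code of your own. Each camera call takes 0.05 s, during which the arm holds its last target. There are 200 camera calls.

## Working session

There is one attempt and no reset: what is moved stays moved. The work goes in short steps, Python scripts to look and compute and a tool call to move; the robot and the scene stay as the last step left them, time stands still between calls to the robot, and variables do not carry over. Pictures are saved under pics/ and viewed, at most 10 in all, crops included, and the job is handed in when it is done.

Besides the shell and the picture viewer there is one more tool, called after "Request:" by a JSON object that holds its "op" and its "data", one argument or row to a line. carry_out: Moves the arm, as the interface text tells. Its arguments: {"type":"object","properties":{"series":{"type":"string"},"jaw":{"type":"number"},"grip_force":{"type":"number"}},"required":["series"]}

```bash
ls; mkdir -p pics; cat > h.py <<'E'
import numpy as np, cv2
from scipy.spatial.transform import Rotation as R
from workcell import bot, eyes, spot_in
def cam(n):
    s=bot.read_state(); p,d=eyes.read_camera(n); c=eyes.get_calibration(n)
    K=np.array(c["K"]); D=np.array(c["distortion"],float)
    if n=="wrist":
        T=np.eye(4); T[:3,:3]=R.from_rotvec(s["tcp_rot"]).as_matrix(); T[:3,3]=s["tool_pos"]
        T=T@np.array(c["T_tool_cam"])
    else:
        T=np.eye(4); T[:3,:3]=np.array(c["rotation"]); T[:3,3]=c["position"]
    return p,d,K,D,T
def ray(u,v,K,D,T):
    x=cv2.undistortPoints(np.array([[[u,v]]],float),K,D)[0,0]
    return T[:3,3], T[:3,:3]@np.array([x[0],x[1],1.])
def at_z(u,v,z,C):
    o,r=ray(u,v,*C); return o+r*(z-o[2])/r[2]
def at_d(u,v,d,C):
    o,r=ray(u,v,*C); return o+r*d
def proj(P,C):
    K,D,T=C; P=np.atleast_2d(P); q=(P-T[:3,3])@T[:3,:3]
    return cv2.projectPoints(q,np.zeros(3),np.zeros(3),K,D)[0][:,0]
E
python3 - <<'E'
from h import *
np.set_printoptions(precision=3,suppress=True)
s=bot.read_state(); print(s)
names="rack old_jar_mid new_jar_mid follower_left_tab follower_right_tab oil_bottle_mid cup_mid".split()
for n in ("scene","side"):
    p,d,K,D,T=cam(n); cv2.imwrite(f"pics/{n}0.png",p); np.save(f"{n}d.npy",d)
    print(n,T)
    for t in names:
        for r in spot_in(n,t)[:4]:
            u,v,w,h=r["rect"]; dd=d[int(v),int(u)]
            print(t,round(r["score"],2),np.round(r["rect"]),at_d(u,v,dd,(K,D,T)))
E
```

```text
pics
{'time': 0.0, 'q': array([-1.367,  0.265,  1.605,  0.   ,  1.274, -0.037]), 'joint_vel': array([-0.001, -0.001, -0.   , -0.001,  0.001,  0.001]), 'joint_torque': array([ -0.002, -51.511, -36.732,   0.   ,   0.013,  -0.   ]), 'tool_pos': array([ 0.161, -0.655,  0.244]), 'tcp_rot': array([-3.117, -0.377,  0.   ]), 'wrist_force': array([ 0.535,  0.069, -0.204]), 'torque': array([ 0.005, -0.054, -0.037]), 'grip_force': 0.0, 'width': 1.0015410479068656}
scene [[-0.875  2.315 -1.253 -0.196]
 [-0.875  2.315 -1.253  0.82 ]
 [-0.875  2.315 -1.253  0.889]
 [ 0.     0.     0.     1.   ]]
rack 0.87 [299. 204. 131. 152.] [-1.928 -0.912 -0.843]
old_jar_mid 0.87 [317. 220.  14.  29.] [-1.795 -0.78  -0.711]
old_jar_mid 0.69 [349. 211.  16.  24.] [-2.049 -1.033 -0.964]
new_jar_mid 0.93 [281. 295.  21.  29.] [-0.962  0.054  0.122]
new_jar_mid 0.75 [294. 328.  24.  33.] [-0.74   0.275  0.344]
new_jar_mid 0.64 [247. 309.  20.  30.] [-0.781  0.235  0.303]
new_jar_mid 0.17 [303. 210.  19.  32.] [-1.899 -0.883 -0.814]
follower_left_tab 0.64 [274. 226.  15.  32.] [-1.603 -0.587 -0.519]
follower_right_t
[... 361 characters left out ...]
-1.241  1.018]
 [-0.378  2.717 -1.241  1.11 ]
 [ 0.     0.     0.     1.   ]]
rack 0.8 [274. 214. 132. 158.] [-1.531 -0.728 -0.636]
old_jar_mid 0.63 [297. 228.  13.  26.] [-1.422 -0.619 -0.527]
old_jar_mid 0.54 [311. 205.  15.  28.] [-1.751 -0.948 -0.857]
new_jar_mid 0.87 [346. 344.  18.  30.] [-0.373  0.43   0.522]
new_jar_mid 0.62 [308. 319.  22.  28.] [-0.542  0.261  0.353]
new_jar_mid 0.33 [270. 222.  19.  32.] [-1.483 -0.68  -0.588]
follower_left_tab 0.82 [256. 251.  17.  35.] [-1.124 -0.321 -0.229]
follower_right_tab 0.67 [271. 218.  15.  36.] [-1.51  -0.707 -0.615]
oil_bottle_mid 0.48 [276. 254.   9.  27.] [-1.115 -0.313 -0.221]
cup_mid 0.8 [363. 177.  26.  39.] [-2.123 -1.32  -1.229]
```

```bash
sed -i 's/T\[:3,:3\]=np.array(c\["rotation"\])/T[:3,:3]=R.from_rotvec(c["rotation"]).as_matrix()/' h.py
python3 - <<'E'
import cv2
for n,(x0,y0) in {"scene":(220,120),"side":(190,120)}.items():
    p=cv2.imread(f"pics/{n}0.png"); cv2.imwrite(f"pics/{n}0c.png",cv2.resize(p[y0:y0+250,x0:x0+240],None,fx=2.4,fy=2.4,interpolation=cv2.INTER_CUBIC))
E
```

```text
(no output)
```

View pics/scene0c.png

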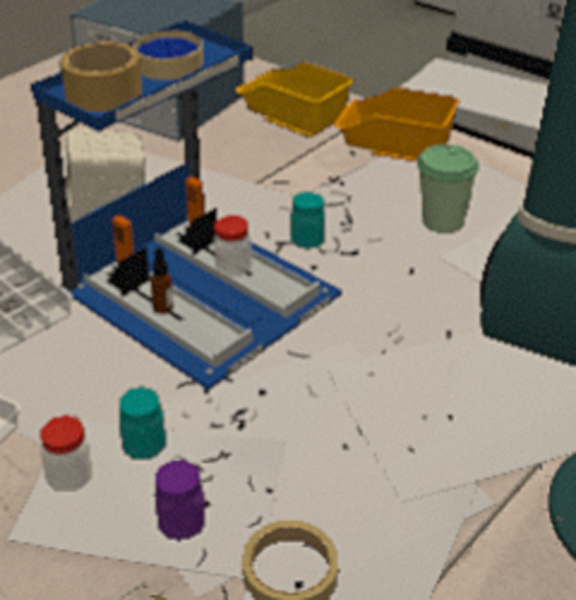

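View pics/side0c.png

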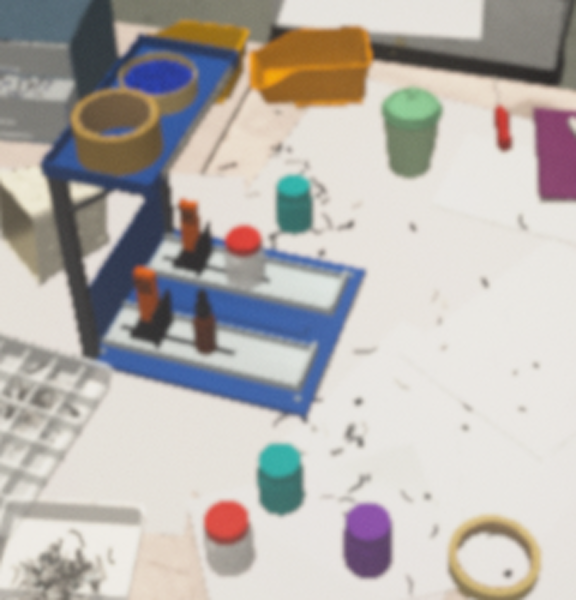

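The scene crop shows the blue rack with its far (right) lane holding the red-capped jar at full-image pixel (317,220), and the amber bottle in the near lane at (288,238). Candidates for the new jar are red at (247,309), turquoise (281,295) and purple (294,328). I choose the red one. The turquoise jar at (349,211), beside the rack, is the old jar's look-alike and stays put. The side view agrees: old jar at (291,226), new jar at (286,343).

```bash
python3 - <<'E'
from h import *
np.set_printoptions(precision=3,suppress=True)
for n in ("scene","side"):
    p,d,K,D,T=cam(n); C=(K,D,T); print(n,T[:3,3])
    hsv=cv2.cvtColor(p,cv2.COLOR_BGR2HSV)
    H,S,V=[hsv[...,i].astype(int) for i in range(3)]
    for nm,m in {"red":((H<6)|(H>174))&(S>150)&(V>70),"orange":(H>6)&(H<14)&(S>180),"blue":(H>100)&(H<118)&(S>150),"green":(H>50)&(H<75)&(S>60),"teal":(H>82)&(H<95)&(S>150)}.items():
        k,l,st,c=cv2.connectedComponentsWithStats(m.astype(np.uint8))
        for i in range(1,k):
            if st[i,4]>25 and 190<c[i][0]<440:
                mm=(l==i)&(d>0); v,u=np.nonzero(mm)
                P=np.array([at_d(a,b,d[b,a],C) for a,b in zip(u,v)])
                print(nm,st[i],P.mean(0),"top z",np.percentile(P[:,2],95),P.min(0),P.max(0))
                if nm=="blue" and st[i,4]>300: np.save(f"blue_{n}_{i}.npy",P)
E
```

```text
scene [-0.196  0.82   0.889]
red [309 210  14  10 117] [ 0.615 -0.021  0.083] top z 0.08970830756988066 [ 0.592 -0.052  0.045] [ 0.677 -0.002  0.091]
red [237 293  18  16 218] [0.503 0.366 0.07 ] top z 0.07333056147242042 [0.484 0.341 0.059] [0.529 0.387 0.075]
orange [298 194   7  19  93] [ 0.688 -0.026  0.097] top z 0.12435312633608456 [ 0.672 -0.07   0.035] [ 0.748 -0.005  0.128]
orange [267 210   8  19  90] [0.692 0.104 0.098] top z 0.12398395778443953 [0.68  0.094 0.059] [0.709 0.109 0.126]
orange [283 235   8  15  77] [0.618 0.112 0.051] top z 0.07069477234226895 [0.609 0.099 0.022] [0.632 0.117 0.077]
blue [291 129  34  20 226] [ 0.684 -0.079  0.311] top z 0.3210356080878484 [ 0.631 -0.1    0.302] [ 0.759 -0.005  0.323]
blue [278 136  24   8 129] [ 0.699 -0.005  0.329] top z 0.3311239375831899 [ 0.67  -0.036  0.323] [0.735 0.025 0.332]
blue [234 152  34  22 224] [0.707 0.152 0.312] top z 0.3214003154156175 [0.636 0.116 0.292] [0.77  0.165 0.323]
blue [279 152  13   8  45] [0.665 0.054 0.31 ] top z 0.32222841114319745 [0.635 0.031 0.303] [0.697 0.09  0.325]
blue [ 250  189  112
[... 1532 characters left out ...]
321]
blue [257 237  14  12  97] [0.687 0.025 0.013] top z 0.01739391616314968 [0.664 0.004 0.006] [0.72 0.05 0.02]
blue [277 242  43  16 315] [0.585 0.03  0.013] top z 0.017074219158465336 [0.515 0.008 0.006] [0.654 0.049 0.021]
blue [235 267  70  20 342] [0.632 0.149 0.012] top z 0.015738589084776877 [0.522 0.134 0.005] [0.735 0.163 0.018]
green [350 158  23  16 269] [ 0.465 -0.309  0.111] top z 0.11634791288083474 [ 0.428 -0.355  0.101] [ 0.501 -0.27   0.121]
teal [307 194  11   8  72] [ 0.589 -0.152  0.071] top z 0.07486034551027615 [ 0.571 -0.174  0.064] [ 0.607 -0.132  0.076]
teal [299 306  15  13 155] [0.474 0.281 0.073] top z 0.07544410130175305 [0.456 0.261 0.067] [0.493 0.301 0.079]
```

```bash
python3 - <<'E'
from h import *
np.set_printoptions(precision=3,suppress=True)
A=[];B=[]
for n in ("scene","side"):
    p,d,K,D,T=cam(n)
    v,u=np.nonzero((d>0)&(d<3)); x=cv2.undistortPoints(np.stack([u,v],1).astype(float)[:,None],K,D)[:,0]
    P=np.c_[x,np.ones(len(x))]*d[v,u][:,None]@T[:3,:3].T+T[:3,3]
    hsv=cv2.cvtColor(p,cv2.COLOR_BGR2HSV)[v,u].astype(int)
    b=(hsv[:,0]>100)&(hsv[:,0]<118)&(hsv[:,1]>150)
    base=P[b&(P[:,2]<.022)&(P[:,2]>.006)&(P[:,0]>.45)&(P[:,1]<.25)&(P[:,1]>-.12)]; A.append(base)
    r=cv2.minAreaRect(base[:,:2].astype(np.float32)); print(n,r)
    dk=P[b&(P[:,2]>.295)&(P[:,2]<.31)]; print("deck",dk[:,:2].min(0),dk[:,:2].max(0))
    B.append(P)
P=np.vstack(B)
r=cv2.minAreaRect(np.vstack(A)[:,:2].astype(np.float32)); print("both",r,cv2.boxPoints(r))
# obstacle height map on 10 cm grid
ob=P[(P[:,2]>.03)]
H={}
for q in ob:
    k=(round(q[0],1),round(q[1],1)); H.setdefault(k,[]).append(q[2])
for x in np.arange(-.2,1.3,.1): print("%.1f"%x,[("%.2f"%np.percentile(H[k],98) if (k:=(round(x,1),round(y,1))) in H and len(H[k])>3 else "  . ") for y in np.arange(-1.2,.9,.1)])
E
```

```text
scene ((0.6159427762031555, 0.03995782881975174), (0.25099048018455505, 0.2814537286758423), 87.99396514892578)
deck [ 0.633 -0.098] [0.766 0.164]
side ((0.6132223010063171, 0.08656391501426697), (0.1574084609746933, 0.23464983701705933), 85.00955963134766)
deck [ 0.645 -0.099] [0.762 0.147]
both ((0.6159427762031555, 0.03995782881975174), (0.25099048018455505, 0.2814537286758423), 87.99396514892578) [[ 0.471 -0.081]
 [ 0.752 -0.09 ]
 [ 0.761  0.16 ]
 [ 0.48   0.17 ]]
-0.2 ['0.14', '  . ', '  . ', '  . ', '  . ', '  . ', '0.20', '0.17', '0.16', '0.16', '0.19', '0.04', '0.04', '  . ', '  . ', '  . ', '  . ', '  . ', '  . ', '  . ', '  . ']
-0.1 ['0.14', '0.10', '  . ', '  . ', '  . ', '  . ', '0.20', '0.19', '0.17', '0.18', '0.20', '0.11', '0.32', '0.27', '  . ', '  . ', '  . ', '  . ', '  . ', '  . ', '  . ']
0.0 ['0.03', '  . ', '0.10', '  . ', '  . ', '  . ', '0.16', '0.19', '0.20', '0.66', '0.68', '0.76', '0.34', '0.32', '  . ', '  . ', '0.15', '  . ', '  . ', '  . ', '  . ']
0.1 ['0.10', '0.10', '0.10', '  . ', '  . ', '0.56', '0.57', '0.62', '0.64', '0.66', '0.68', '0.76', '0.70
[... 1269 characters left out ...]
 '  . ']
0.9 ['0.18', '0.17', '0.16', '  . ', '  . ', '  . ', '  . ', '0.08', '0.08', '0.19', '0.18', '0.11', '0.12', '0.09', '0.04', '  . ', '0.04', '  . ', '  . ', '  . ', '  . ']
1.0 ['  . ', '  . ', '  . ', '  . ', '  . ', '  . ', '  . ', '  . ', '0.19', '0.19', '0.19', '  . ', '0.11', '0.03', '0.04', '  . ', '0.04', '  . ', '  . ', '  . ', '  . ']
1.1 ['  . ', '  . ', '  . ', '  . ', '  . ', '  . ', '  . ', '  . ', '0.19', '0.19', '0.19', '  . ', '  . ', '  . ', '0.04', '0.04', '0.04', '  . ', '  . ', '  . ', '  . ']
1.2 ['  . ', '  . ', '  . ', '  . ', '  . ', '  . ', '  . ', '  . ', '0.19', '0.19', '0.19', '  . ', '  . ', '  . ', '  . ', '  . ', '  . ', '  . ', '  . ', '  . ', '  . ']
```

Request:
{"op": "carry_out", "data": {
  "series": "0.012 -0.05 0.06 0;0.012 -0.05 0.06 0;0.012 -0.05 0.06 0;0.012 -0.05 0.06 0;0.012 -0.05 0.06 0;0.012 -0.05 0.06 0;0.012 -0.05 0.06 0;0.012 -0.05 0.06 0",
  "jaw": 1,
  "grip_force": 30
}}

```text
time: 2.0
tool_pos: [0.2117, -0.869, 0.5464]
tcp_rot: [3.021, 0.365, 0.018]
wrist_force: [0.2, 1.0, 1.7]
width: 0.998
grip_force: 0.0
```

```bash
python3 - <<'E'
from h import *
np.set_printoptions(precision=3,suppress=True)
s=bot.read_state(); print(s["time"],s["q"],s["tool_pos"],s["tcp_rot"]); print(R.from_rotvec(s["tcp_rot"]).as_matrix())
E
```

```text
2.0 [-1.361  0.777  0.311  0.003  1.955 -0.029] [ 0.212 -0.869  0.546] [3.021 0.365 0.018]
[[ 0.971  0.237  0.023]
 [ 0.238 -0.966 -0.096]
 [-0.     0.099 -0.995]]
```

Request:
{"op": "carry_out", "data": {
  "series": "-0.012 0.05 -0.06 0;-0.012 0.05 -0.06 0"
}}

```text
time: 2.25
tool_pos: [0.1985, -0.8147, 0.4881]
tcp_rot: [3.004, 0.363, 0.02]
wrist_force: [-0.2, -2.0, 1.3]
width: 1.002
grip_force: 0.0
```

Request:
{"op": "carry_out", "data": {
  "series": "-0.0128 0.06 -0.01 0;-0.0128 0.06 -0.01 0;-0.0128 0.06 -0.01 0;-0.0128 0.06 -0.01 0;-0.0128 0.06 -0.01 0;-0.0128 0.06 -0.01 0;-0.0128 0.06 -0.01 0;-0.0128 0.06 -0.01 0;-0.0128 0.06 0 0"
}}

```text
time: 3.38
tool_pos: [0.0829, -0.2723, 0.4027]
tcp_rot: [3.01, 0.364, 0.019]
wrist_force: [-0.8, 0.1, 1.5]
width: 0.999
grip_force: 0.0
```

```bash
cat > st.py <<'E'
from h import *
np.set_printoptions(precision=3,suppress=True)
s=bot.read_state(); M=R.from_rotvec(s["tcp_rot"]).as_matrix()
print("t",round(s["time"],2),"q",s["q"],"pos",s["tool_pos"]); print("x",M[:,0],"y",M[:,1],"z",M[:,2],"tilt",np.degrees(np.arccos(-M[2,2])),"taz",np.degrees(np.arctan2(M[1,2],M[0,2])),"yaz",np.degrees(np.arctan2(M[1,1],M[0,1])),"w",s["width"],"F",s["wrist_force"],s["grip_force"])
E
python3 st.py; python3 -c "
from h import *
print(eyes.get_calibration('wrist'))"
```

```text
t 3.38 q [-1.367 -0.66   2.09   0.003  1.602 -0.037] pos [ 0.083 -0.272  0.403]
x [ 0.971  0.239 -0.001] y [ 0.237 -0.965  0.11 ] z [ 0.026 -0.107 -0.994] tilt 6.2973040409332315 taz -76.51244599923163 yaz -76.19732844613971 w 0.999038832636132 F [-0.788  0.076  1.506] 0.0
{'K': array([[277.23225033,   0.        , 318.09874812],
       [  0.        , 277.23225033, 199.3855475 ],
       [  0.        ,   0.        ,   1.        ]]), 'distortion': array([-0.01897859,  0.        ,  0.        ,  0.        ,  0.        ]), 'T_tool_cam': array([[-8.45611721e-04, -9.45919637e-01, -3.24399947e-01,
         8.36686275e-02],
       [ 9.99999338e-01, -5.46552781e-04, -1.01299694e-03,
        -6.94234076e-04],
       [ 7.80912003e-04, -3.24400588e-01,  9.45919472e-01,
        -1.29008705e-01],
       [ 0.00000000e+00,  0.00000000e+00,  0.00000000e+00,
         1.00000000e+00]])}
```

Request:
{"op": "carry_out", "data": {
  "series": "0 0 -0.06 0;0 0 -0.06 0;0 0 -0.06 0;0 0 -0.05 0;0 0 0 0"
}}

```text
time: 4.0
tool_pos: [0.0831, -0.2733, 0.1684]
tcp_rot: [3.021, 0.365, 0.018]
wrist_force: [1.3, -0.1, 0.3]
width: 0.998
grip_force: 0.0
```

```bash
python3 st.py
```

```text
t 4.0 q [-1.367 -0.595  2.478  0.004  1.159 -0.038] pos [ 0.083 -0.273  0.168]
x [ 0.971  0.238 -0.   ] y [ 0.237 -0.966  0.099] z [ 0.023 -0.096 -0.995] tilt 5.695757268616575 taz -76.32724502201151 yaz -76.20305068430788 w 0.9983669862183367 F [ 1.257 -0.059  0.338] 0.0
```

Request:
{"op": "carry_out", "data": {
  "series": "-0.006 0.03 -0.01 0;-0.006 0.03 -0.01 0;-0.006 0.03 -0.01 0;0 0 0 0"
}}

```text
time: 4.5
tool_pos: [0.0728, -0.2057, 0.1685]
tcp_rot: [3.029, 0.367, 0.013]
wrist_force: [0.5, -0.1, 0.6]
width: 1.0
grip_force: 0.0
```

```bash
python3 st.py
```

```text
t 4.5 q [-1.343 -0.807  2.562 -0.001  1.296 -0.013] pos [ 0.073 -0.206  0.168]
x [ 0.971  0.239 -0.002] y [ 0.238 -0.967  0.091] z [ 0.019 -0.089 -0.996] tilt 5.210577512341506 taz -77.6175442244454 yaz -76.16753088916919 w 1.0004320049963853 F [ 0.475 -0.075  0.574] 0.0
```

Request:
{"op": "carry_out", "data": {
  "series": "0.0125 -0.055 0.03 10.7;0.0125 -0.055 0.03 10.7;0.0125 -0.055 0.03 10.7;0.0125 -0.055 0.03 10.7;0.0125 -0.055 0.03 10.7;0.0125 -0.055 0.03 10.7;0.0125 -0.055 0.03 10.7;0.0125 -0.055 0.03 10.7;0.0125 -0.055 0.03 10.7;0.0125 -0.055 0.03 10.7;0.0125 -0.05 0.03 10.7;0.01 -0.05 0.03 10.7;0 0 0 10.7"
}}

```text
time: 6.12
tool_pos: [0.2144, -0.831, 0.5065]
tcp_rot: [0.826, 3.003, 0.107]
wrist_force: [-0.4, -0.6, -0.0]
width: 1.002
grip_force: 0.0
```

```bash
python3 st.py
```

```text
t 6.12 q [-1.368  0.751  0.432  0.059  2.008 -2.378] pos [ 0.214 -0.831  0.507]
x [-0.859  0.512 -0.006] y [0.51  0.857 0.073] z [ 0.042  0.06  -0.997] tilt 4.1975758048593645 taz 54.51384080581068 yaz 59.25252296495767 w 1.001999564812222 F [-0.396 -0.562 -0.027] 0.0
```

Request:
{"op": "carry_out", "data": {
  "series": "0.012 -0.058 0.02 0;0.012 -0.058 0.02 0;0 0 0 0"
}}

```text
time: 6.5
tool_pos: [0.221, -0.871, 0.4978]
tcp_rot: [0.829, 2.971, 0.025]
wrist_force: [0.5, 0.5, 1.0]
width: 1.002
grip_force: 0.0
```

```bash
python3 st.py
```

```text
t 6.5 q [-1.372  0.831  0.311  0.064  1.988 -2.372] pos [ 0.221 -0.871  0.498]
x [-0.854  0.518 -0.05 ] y [0.517 0.855 0.031] z [ 0.059  0.001 -0.998] tilt 3.4029507581419374 taz 0.5584698819277942 yaz 58.84803852488437 w 1.0019621857216734 F [0.543 0.528 0.966] 0.0
```

Request:
{"op": "carry_out", "data": {
  "series": "0.011 -0.053 0.03 0;0.011 -0.053 0.03 -10.7;0.011 -0.053 0.03 -10.7;0.011 -0.053 0.03 -10.7;0.011 -0.053 0.03 -10.7;0.011 -0.053 0.03 0;0.011 -0.053 0.03 0;0.011 -0.053 0.03 0"
}}

```text
time: 7.5
tool_pos: [0.2321, -0.9798, 0.5286]
tcp_rot: [1.72, 2.284, -0.375]
wrist_force: [0.3, -0.6, -1.2]
width: 1.001
grip_force: 0.0
```

```bash
python3 st.py
```

```text
t 7.5 q [-1.354  0.821  0.311 -0.028  1.645 -1.641] pos [ 0.232 -0.98   0.529]
x [-0.267  0.896 -0.354] y [ 0.962  0.267 -0.05 ] z [ 0.049 -0.354 -0.934] tilt 20.966511751278425 taz -82.05908758825318 yaz 15.516524820912213 w 1.000588193343261 F [ 0.252 -0.63  -1.245] 0.0
```

Request:
{"op": "carry_out", "data": {
  "series": "0.011 -0.053 0.03 -9;0.011 -0.053 0.03 -9;0.011 -0.053 0.03 0;0.011 -0.053 0.03 0;0.011 -0.053 0.03 0;0.011 -0.053 0.03 0"
}}

```text
time: 8.25
tool_pos: [0.2325, -1.062, 0.5514]
tcp_rot: [1.883, 1.853, -0.603]
wrist_force: [-0.7, 0.8, -0.3]
width: 0.998
grip_force: 0.0
```

```bash
python3 st.py
```

```text
t 8.25 q [-1.334  0.84   0.311 -0.148  1.387 -1.336] pos [ 0.232 -1.062  0.551]
x [ 0.013  0.813 -0.581] y [ 1.    -0.016  0.001] z [-0.009 -0.581 -0.814] tilt 35.551294563107945 taz -90.84707521986773 yaz -0.9074991051332643 w 0.9979381084637313 F [-0.657  0.783 -0.296] 0.0
```

Request:
{"op": "carry_out", "data": {
  "series": "0.0155 0.0575 -0.011 4.9;0.0155 0.0575 -0.011 4.9;0.0155 0.0575 -0.011 4.9;0.0155 0.0575 -0.011 4.9;0.0155 0.0575 -0.011 4.9;0.0155 0.0575 -0.011 4.9;0.0155 0.0575 -0.011 4.9;0.0155 0.0575 -0.011 4.9;0.0155 0.0575 -0.011 4.9;0.0155 0.0575 -0.011 4.9;0.0155 0.0575 -0.011 4.9;0.0155 0.0575 -0.011 4.9;0.0155 0.0575 -0.011 4.9;0.0155 0.0575 -0.011 4.9;0.0155 0.0575 -0.011 4.9;0.0155 0.0575 -0.011 4.9;0.0155 0.0575 -0.011 4.9;0.0155 0.0575 -0.011 5.6;0 0 0 0"
}}

```text
time: 10.62
tool_pos: [0.5092, -0.0438, 0.3599]
tcp_rot: [0.065, 2.519, -0.022]
wrist_force: [-0.5, -1.0, -0.7]
width: 0.998
grip_force: 0.0
```

```bash
python3 st.py
```

```text
t 10.62 q [-0.184 -0.501  2.193  0.103  0.834 -1.749] pos [ 0.509 -0.044  0.36 ]
x [-0.812  0.042 -0.583] y [ 0.052  0.999 -0.001] z [ 0.582 -0.031 -0.813] tilt 35.64187743411465 taz -3.063207296458226 yaz 87.02021309736602 w 0.9979864700203076 F [-0.537 -1.041 -0.716] 0.0
```

```bash
python3 - <<'E'
from h import *
np.set_printoptions(precision=3,suppress=True)
p,d,K,D,T=cam("wrist"); C=(K,D,T); cv2.imwrite("pics/w1.png",p)
hsv=cv2.cvtColor(p,cv2.COLOR_BGR2HSV); H,S,V=[hsv[...,i].astype(int) for i in range(3)]
v,u=np.nonzero(d>0); x=cv2.undistortPoints(np.stack([u,v],1).astype(float)[:,None],K,D)[:,0]
P=np.c_[x,np.ones(len(x))]*d[v,u][:,None]@T[:3,:3].T+T[:3,3]
I=np.full(d.shape+(3,),np.nan); I[v,u]=P; np.save("w1P.npy",I)
for nm,m in {"red":((H<6)|(H>174))&(S>140)&(V>60),"orange":(H>6)&(H<14)&(S>170)}.items():
    k,l,st,c=cv2.connectedComponentsWithStats((m&(d>0)).astype(np.uint8))
    for i in range(1,k):
        if st[i,4]>60:
            Q=I[l==i]; top=Q[Q[:,2]>np.percentile(Q[:,2],95)-.006]
            print(nm,st[i],Q.mean(0),Q.min(0),Q.max(0)); print("  top",len(top),cv2.minEnclosingCircle(top[:,:2].astype(np.float32)),top.mean(0))
b=(H>100)&(H<118)&(S>150)&(d>0)
Q=I[b]; 
for nm,lo,hi in (("base",.005,.02),("deckunder",.29,.31)):
    q=Q[(Q[:,2]>lo)&(Q[:,2]<hi)]; 
    if len(q)>50: print(nm,len(q),cv2.minAreaRect(q[:,:2].astype(np.float32)),q.min(0),q.max(0))
for t in ("old_jar_mid","follower_right_tab","follower_right_face","oil_bottle_mid"):
    for r in spot_in("wrist",t)[:2]: print(t,round(r["score"],2),np.round(r["rect"]))
E
```

```text
red [319  94  32  32 821] [ 0.614 -0.026  0.084] [ 0.593 -0.05   0.023] [ 0.673 -0.003  0.087]
  top 736 ((0.6169713735580444, -0.025323884561657906), 0.023765992373228073) [ 0.615 -0.025  0.085]
orange [328 139   9  32 255] [ 0.682 -0.03   0.105] [ 0.676 -0.037  0.07 ] [ 0.75  -0.024  0.124]
  top 92 ((0.6880883574485779, -0.029733454808592796), 0.012008107267320156) [ 0.687 -0.03   0.122]
orange [403 139  18  32 329] [0.689 0.097 0.102] [0.682 0.091 0.057] [0.707 0.105 0.124]
  top 111 ((0.6946002244949341, 0.09962309896945953), 0.012745925225317478) [0.693 0.098 0.122]
base 8195 ((0.628308117389679, 0.03694303333759308), (0.2533853054046631, 0.24974988400936127), 88.18202209472656) [ 0.5   -0.093  0.008] [0.755 0.167 0.02 ]
deckunder 1101 ((0.6978392601013184, 0.034575603902339935), (0.2533416748046875, 0.1276773065328598), 88.86090087890625) [ 0.632 -0.092  0.301] [0.762 0.162 0.31 ]
old_jar_mid 0.97 [244.  82.  38.  55.]
old_jar_mid 0.69 [336.  99.  32.  53.]
follower_right_tab 0.68 [331. 142.  31.  49.]
follower_right_face 0.95 [331. 146.  33.  53.]
oil_bottle_mid 0.82 [416. 103.  26.  50.]
```

View pics/w1.png

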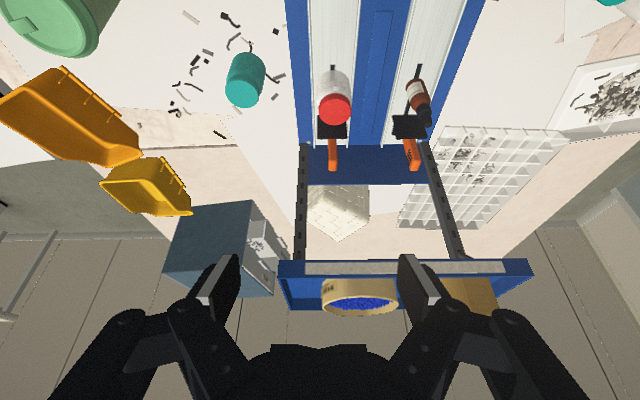

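The wrist view (upside down) shows the red cap at (335,110) in the right lane and the turquoise look-alike at (246,80) outside the rack. The tabs are at (333,155) and (412,155), the bottle at (418,102). The cap top is at z=0.085, which matches the sizes given. Going in.

Request:
{"op": "carry_out", "data": {
  "series": "0.004 0.006 -0.057 0.5;0.004 0.006 -0.057 0.4;0.004 0.007 -0.057 0.4;0.025 -0.001 -0.035 0;0.025 -0.001 -0.035 0;0.025 -0.001 -0.034 0;0.024 0 -0.034 0;0 0 0 0;0 0 0 0"
}}

```text
time: 12.0
tool_pos: [0.6194, -0.0326, 0.0479]
tcp_rot: [0.047, 2.523, -0.016]
wrist_force: [-0.8, -0.6, -0.6]
width: 0.997
grip_force: 0.0
```

```bash
python3 st.py; python3 - <<'E'
from h import *
p,d,K,D,T=cam("wrist"); cv2.imwrite("pics/w2.png",p); C=(K,D,T)
hsv=cv2.cvtColor(p,cv2.COLOR_BGR2HSV); H,S,V=[hsv[...,i].astype(int) for i in range(3)]
m=((H<6)|(H>174))&(S>140)&(V>60)&(d>0); v,u=np.nonzero(m)
P=np.array([at_d(a,b,d[b,a],C) for a,b in zip(u,v)]); t=P[(P[:,2]>.08)&(P[:,2]<.09)]
print(len(t),cv2.minEnclosingCircle(t[:,:2].astype(np.float32)))
E
```

```text
t 12.0 q [-0.117  0.135  2.321  0.579  0.082 -2.214] pos [ 0.619 -0.033  0.048]
x [-0.815  0.03  -0.579] y [ 0.038  0.999 -0.001] z [ 0.579 -0.023 -0.815] tilt 35.3980414243313 taz -2.2446531135909575 yaz 87.83805785189904 w 0.9970777117075674 F [-0.782 -0.63  -0.616] 0.0
2188 ((0.6155039072036743, -0.025378018617630005), 0.02348155900835991)
```

View pics/w2.png

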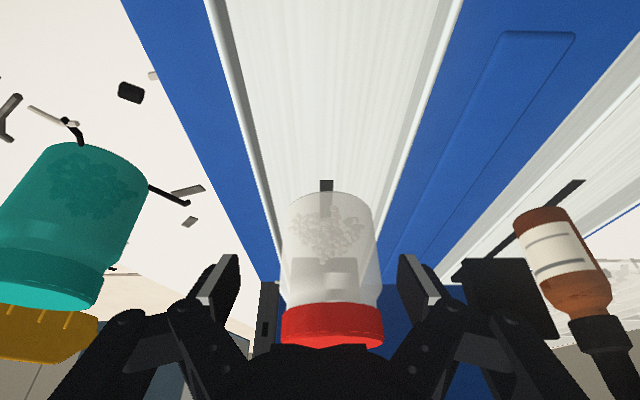

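The view shows the jar (cap at (332,325)) standing between the open pads, both clear of the lane edges. Joint 5 is almost at its limit of 0, so pulling forward at this tilt would run out of range. I'll back off and let the tilt drop over the empty front of the lane.

Request:
{"op": "carry_out", "data": {
  "series": "-0.025 0 0.035 0;-0.025 0.003 0.035 0;-0.03 0.004 0 0;-0.03 0 -0.015 0;-0.02 0 -0.02 0;0 0 0 0;0 0 0 0"
}}

```text
time: 12.92
tool_pos: [0.491, -0.0249, 0.0848]
tcp_rot: [0.046, 2.519, -0.017]
wrist_force: [1.2, -0.2, 0.7]
width: 0.994
grip_force: 0.0
```

```bash
python3 st.py
```

```text
t 12.93 q [-0.142 -0.213  2.557  0.326  0.188 -1.978] pos [ 0.491 -0.025  0.085]
x [-0.812  0.029 -0.583] y [ 0.037  0.999 -0.002] z [ 0.582 -0.023 -0.813] tilt 35.642260417823195 taz -2.2496710108947373 yaz 87.89183679243543 w 0.9936056913502581 F [ 1.229 -0.155  0.688] 0.0
```

```bash
cat > ik.py <<'E'
import numpy as np
from scipy.optimize import least_squares
D=[(.6745,.2445,.265,1.605,0,.0),(.8945,.5464,.777,.311,5.6,0),(.2846,.403,-.66,2.09,6.3,0),(.2857,.168,-.595,2.478,5.7,0),(.2183,.1685,-.807,2.562,5.2,0)]
A=[];y=[]
for r,z,q2,q3,t,_ in D:
    s=q2+q3;t=np.radians(t)
    A+= [[np.sin(q2),np.sin(s),np.cos(s),0,np.sin(t)],[np.cos(q2),np.cos(s),-np.sin(s),1,-np.cos(t)]]; y+=[r,z]
c,res,rk,sv=np.linalg.lstsq(np.array(A),np.array(y),rcond=None)
if __name__=="__main__": print("a,bc,bs,h,L",c,"resid",np.abs(np.array(A)@c-y).max(),rk)
def ik(r,z,tilt):
    t=np.radians(tilt); wr=r-c[4]*np.sin(t); wz=z+c[4]*np.cos(t)
    f=lambda q:[c[0]*np.sin(q[0])+c[1]*np.sin(q.sum())+c[2]*np.cos(q.sum())-wr, c[3]+c[0]*np.cos(q[0])+c[1]*np.cos(q.sum())-c[2]*np.sin(q.sum())-wz]
    q=least_squares(f,[0,2.]); q2,q3=q.x; return np.round([q2,q3,np.pi-t-q2-q3,q.cost*1e6],3)
E
python3 - <<'E'
from ik import *
import runpy; runpy.run_path("ik.py",run_name="__main__")
for t in (35.5,30,25,20):
  for x,z in ((.491,.085),(.62,.05),(.59,.055),(.56,.055),(.522,.055),(.522,.065),(.575,.065),(.70,.1),(.615,.1)): print(t,x,z,ik(x,z,t))
print(ik(.7,.1,40),ik(.61,.1,40), "new jar",ik(.62,.05,35.5))
E
```

```text
a,bc,bs,h,L [0.51176782 0.56612967 0.00121283 0.26307367 0.34495032] resid 0.0006040581347685203 5
35.5 0.491 0.085 [-0.224  2.568  0.178  0.   ]
35.5 0.62 0.05 [0.124 2.335 0.063 0.   ]
35.5 0.59 0.055 [0.061 2.393 0.069 0.   ]
35.5 0.56 0.055 [0.004 2.452 0.066 0.   ]
35.5 0.522 0.055 [-0.073  2.526  0.07   0.   ]
35.5 0.522 0.065 [-0.099  2.521  0.1    0.   ]
35.5 0.575 0.065 [0.01  2.418 0.093 0.   ]
35.5 0.7 0.1 [0.169 2.151 0.201 0.   ]
35.5 0.615 0.1 [0.016 2.322 0.184 0.   ]
30 0.491 0.085 [-0.197  2.504  0.311  0.   ]
30 0.62 0.05 [0.136 2.272 0.21  0.   ]
30 0.59 0.055 [0.074 2.33  0.214 0.   ]
30 0.56 0.055 [0.018 2.39  0.211 0.   ]
30 0.522 0.055 [-0.058  2.463  0.213  0.   ]
30 0.522 0.065 [-0.081  2.458  0.241  0.   ]
30 0.575 0.065 [0.026 2.355 0.237 0.   ]
30 0.7 0.1 [0.19  2.084 0.344 0.   ]
30 0.615 0.1 [0.037 2.257 0.324 0.   ]
25 0.491 0.085 [-0.163  2.445  0.423  0.   ]
25 0.62 0.05 [0.156 2.212 0.337 0.   ]
25 0.59 0.055 [0.095 2.271 0.34  0.   ]
25 0.56 0.055 [0.04  2.33  0.335 0.   ]
25 0.522 0.055 [-0.034  2.405  0.335  0.   ]
25 0.522 0.065 [-0.055  2.399  0.361  0.   ]
25 0.575 0.065 [0.049 2.296 0.36  0.   ]
25 0.7 0.1 [0.216 2.02  0.469 0.   ]
25 0.615 0.1 [0.065 2.195 0.445 0.   ]
20 0.491 0.085 [-0.122  2.384  0.53   0.   ]
20 0.62 0.05 [0.184 2.15  0.459 0.   ]
20 0.59 0.055 [0.124 2.209 0.46  0.   ]
20 0.56 0.055 [0.07  2.269 0.453 0.   ]
20 0.522 0.055 [-2.000e-03  2.344e+00  4.500e-01  0.000e+00]
20 0.522 0.065 [-0.021  2.338  0.475  0.   ]
20 0.575 0.065 [0.08  2.234 0.478 0.   ]
20 0.7 0.1 [0.248 1.954 0.591 0.   ]
20 0.615 0.1 [0.099 2.132 0.561 0.   ]
[0.16  2.203 0.08  0.   ] [-0.003  2.383  0.063  0.   ] new jar [0.124 2.335 0.063 0.   ]
```

Request:
{"op": "carry_out", "data": {
  "series": "0.025 0.001 0.03 0;0.045 0.001 0.024 0.4;0.02 -0.001 -0.028 0;0.02 -0.001 -0.028 0;0.018 -0.001 -0.025 0;0 0 0 0;0 0 0 0"
}}

```text
time: 13.8
tool_pos: [0.6183, -0.0254, 0.0564]
tcp_rot: [0.036, 2.523, -0.013]
wrist_force: [0.5, -0.8, 0.7]
width: 0.998
grip_force: 0.0
```

```bash
python3 st.py
```

```text
t 13.8 q [-0.105  0.115  2.322  0.458  0.097 -2.089] pos [ 0.618 -0.025  0.056]
x [-0.814  0.023 -0.58 ] y [ 0.029  1.    -0.001] z [ 0.58  -0.018 -0.815] tilt 35.45799003852736 taz -1.746234605340254 yaz 88.33534401929083 w 0.997689222338645 F [ 0.485 -0.792  0.678] 0.0
```

Request:
{"op": "carry_out", "data": {
  "series": "0 0 0 0;0 0 0 0;0 0 0 0;0 0 0 0;0 0 0 0;0 0 0 0",
  "jaw": -1,
  "grip_force": 25
}}

```text
time: 14.55
tool_pos: [0.6181, -0.0255, 0.0569]
tcp_rot: [0.037, 2.521, -0.013]
wrist_force: [-3.9, -0.3, 7.6]
width: 0.592
grip_force: 26.9
```

```bash
python3 - <<'E'
import numpy as np,cv2
I=np.load("w1P.npy"); p=cv2.imread("pics/w1.png"); hsv=cv2.cvtColor(p,cv2.COLOR_BGR2HSV)
g=(hsv[...,1]<60)&(hsv[...,2]>110)
P=I[g]; P=P[np.isfinite(P[:,0])]
for lane,(lo,hi) in {"R":(-.07,.012),"L":(.06,.15)}.items():
    for x in np.arange(.51,.60,.01):
        q=P[(abs(P[:,0]-x)<.004)&(P[:,1]>lo)&(P[:,1]<hi)&(P[:,2]>.004)&(P[:,2]<.03)]
        if len(q)>10: print(lane,round(x,3),len(q),"y",np.percentile(q[:,1],[0,1,99,100]).round(4),"mid",round(np.percentile(q[:,1],[1,99]).mean(),4))
E
```

```text
R 0.51 383 y [-0.0577 -0.0574  0.0078  0.0088] mid -0.0248
R 0.52 331 y [-0.0574 -0.0558  0.0081  0.0085] mid -0.0238
R 0.53 340 y [-0.0582 -0.0578  0.0078  0.0099] mid -0.025
R 0.54 318 y [-0.0588 -0.0573  0.0072  0.0094] mid -0.025
R 0.55 283 y [-0.0583 -0.0571  0.0063  0.0086] mid -0.0254
R 0.56 285 y [-0.0592 -0.0589  0.0067  0.0089] mid -0.0261
R 0.57 264 y [-0.0598 -0.0595  0.0082  0.0084] mid -0.0256
R 0.58 236 y [-0.0586 -0.0574  0.0052  0.0075] mid -0.0261
R 0.59 269 y [-0.0599 -0.0597  0.0055  0.0078] mid -0.0271
L 0.51 325 y [0.0724 0.0728 0.1382 0.1439] mid 0.1055
L 0.52 377 y [0.0727 0.0732 0.1377 0.1434] mid 0.1054
L 0.53 357 y [0.0724 0.0728 0.1374 0.1393] mid 0.1051
L 0.54 339 y [0.0722 0.0724 0.1369 0.1379] mid 0.1047
L 0.55 306 y [0.0715 0.0718 0.1365 0.1372] mid 0.1042
L 0.56 294 y [0.0712 0.0714 0.136  0.1371] mid 0.1037
L 0.57 278 y [0.0708 0.0709 0.1357 0.1422] mid 0.1033
L 0.58 261 y [0.0704 0.0706 0.1354 0.142 ] mid 0.103
L 0.59 238 y [0.07   0.0701 0.1358 0.142 ] mid 0.103
```

Request:
{"op": "carry_out", "data": {
  "series": "0 0 0.002 0;-0.012 0 0 0;-0.018 0.0005 0 0;-0.018 0 0 0;-0.018 0.0005 0 0;-0.018 0 0 0;-0.01 0 0 0;0 0 0 0"
}}

```text
time: 15.55
tool_pos: [0.5222, -0.0243, 0.0569]
tcp_rot: [0.037, 2.525, -0.013]
wrist_force: [0.9, -0.0, -1.4]
width: 0.597
grip_force: 26.4
```

```bash
python3 st.py
```

```text
t 15.55 q [-0.132 -0.069  2.509  0.592  0.105 -2.245] pos [ 0.522 -0.024  0.057]
x [-0.816  0.024 -0.578] y [ 0.029  1.    -0.001] z [ 0.578 -0.017 -0.816] tilt 35.32845579029157 taz -1.7257879522401534 yaz 88.32270551973318 w 0.5973664940459052 F [ 0.911 -0.017 -1.416] 26.39505003578961
```

Request:
{"op": "carry_out", "data": {
  "series": "-0.001 0 -0.002 0;0 0 0 0"
}}

```text
time: 15.8
tool_pos: [0.5237, -0.0246, 0.0567]
tcp_rot: [0.037, 2.521, -0.013]
wrist_force: [-7.9, 1.0, 13.8]
width: 0.594
grip_force: 27.7
```

Request:
{"op": "carry_out", "data": {
  "series": "0 0 0 0;0 0 0 0;0 0 0 0;-0.015 0 0.021 0;-0.03 0 0.043 0;-0.03 0 0.045 0;-0.03 0 0.045 0;0 0 0 0",
  "jaw": 1
}}

```text
time: 16.8
tool_pos: [0.4189, -0.025, 0.2163]
tcp_rot: [0.036, 2.51, -0.016]
wrist_force: [0.8, 0.6, 0.1]
width: 1.0
grip_force: 0.0
```

```bash
python3 st.py; cat > reds.py <<'E'
from h import *
import sys
np.set_printoptions(precision=4,suppress=True)
for n in sys.argv[1:]:
    p,d,K,D,T=cam(n); C=(K,D,T); cv2.imwrite(f"pics/{n}_last.png",p)
    hsv=cv2.cvtColor(p,cv2.COLOR_BGR2HSV); H,S,V=[hsv[...,i].astype(int) for i in range(3)]
    for nm,m in {"red":((H<6)|(H>174))&(S>140)&(V>60),"orange":(H>6)&(H<14)&(S>170)}.items():
        k,l,st,c=cv2.connectedComponentsWithStats((m&(d>0)).astype(np.uint8))
        for i in range(1,k):
            if st[i,4]<60: continue
            v,u=np.nonzero(l==i); P=np.array([at_d(a,b,d[b,a],C) for a,b in zip(u,v)])
            zt=np.percentile(P[:,2],90); t=P[abs(P[:,2]-zt)<.005]; cc,r=cv2.minEnclosingCircle(t[:,:2].astype(np.float32))
            rx,ry=(np.array(cc)-[.585,.038])@np.array([[np.cos(.03),np.sin(.03)],[-np.sin(.03),np.cos(.03)]])
            print(n,nm,st[i],"circ",np.round(cc,4),round(r,4),"ztop",round(zt,4),"rack",round(rx,4),round(ry,4))
E
python3 reds.py wrist scene side
```

```text
t 16.8 q [-0.194 -0.675  2.54   0.154  0.657 -1.828] pos [ 0.419 -0.025  0.216]
x [-0.807  0.022 -0.59 ] y [ 0.03   1.    -0.003] z [ 0.59  -0.02  -0.807] tilt 36.161804112414664 taz -1.9681163997048525 yaz 88.28588027229499 w 1.0002667229845978 F [0.768 0.573 0.071] 0.0
wrist red [ 302  168   41   34 1124] circ [ 0.5223 -0.023 ] 0.0235 ztop 0.0858 rack -0.0609 -0.0629
wrist orange [316 243   9  34 281] circ [ 0.6875 -0.0316] 0.0122 ztop 0.1224 rack 0.1045 -0.0665
wrist orange [393 244  13  18 133] circ [0.6925 0.098 ] 0.0105 ztop 0.0925 rack 0.1056 0.0632
scene red [445 201  10  16  82] circ [ 0.3442 -0.4217] 0.0446 ztop 0.0239 rack -0.2269 -0.4667
scene red [331 221  14  11 131] circ [ 0.5213 -0.023 ] 0.0238 ztop 0.088 rack -0.0618 -0.0629
scene red [237 293  18  16 217] circ [0.5059 0.3647] 0.0247 ztop 0.0729 rack -0.0888 0.3242
scene orange [546  48  19  22  90] circ [ 0.5295 -1.8823] 0.0276 ztop 0.2316 rack 0.0022 -1.9211
scene orange [525  62  27  16  60] circ [ 0.6654 -1.8895] 0.0197 ztop 0.1382 rack 0.1382 -1.9242
scene orange [536  76  35  16  88] circ [ 0.5551 -1.9103] 0.0387 ztop 0.0702 rack 0.0286 -1.9483
scene orange [298 194   7  19  96] circ [ 0.6883 -0.0271] 0.0119 ztop 0.1224 rack 0.1052 -0.062
scene orange [267 210   8  19 100] circ [0.6943 0.1024] 0.0142 ztop 0.1234 rack 0.1073 0.0676
scene orange [283 234   8  16  76] circ [0.6203 0.1077] 0.0114 ztop 0.0694 rack 0.0332 0.0707
side red [314 221  14  11 115] circ [ 0.5218 -0.0176] 0.0226 ztop 0.0877 rack -0.0615 -0.0575
side red [276 330  17  15 210] circ [0.5041 0.3655] 0.0219 ztop 0.0748 rack -0.0907 0.3249
```

```bash
cat > fik.py <<'E'
import numpy as np
from ik import c
from scipy.optimize import least_squares
from scipy.spatial.transform import Rotation as R
a,bc,bs,h,L=c
def fk(q,off):
    e=lambda ax,t:R.from_euler(ax,t).as_matrix()
    s=q[1]+q[2]; w=np.array([a*np.sin(q[1])+bc*np.sin(s)+bs*np.cos(s),0,h+a*np.cos(q[1])+bc*np.cos(s)-bs*np.sin(s)])
    M=e('z',q[0])@e('y',s)@e('z',q[3])@e('y',q[4])@e('z',q[5]+off)
    return e('z',q[0])@w+M[:,2]*L, M
lo=[-2.63,-.94,.31,-1.31,0,-2.55]; hi=[2.63,2.18,2.57,4.45,2.66,2.55]
def des(tilt,az,up=False):
    t,A=np.radians(tilt),np.radians(az); z=np.array([np.sin(t)*np.cos(A),np.sin(t)*np.sin(A),-np.cos(t)])
    y=np.array([-np.sin(A),np.cos(A),0]); return np.c_[np.cross(y,z),y,z]
def solve(p,M,q0,off):
    f=lambda q:(lambda P,N:np.r_[(P-p)*5,R.from_matrix(N@M.T).as_rotvec()])(*fk(q,off))
    r=least_squares(f,np.clip(q0,np.array(lo)+1e-3,np.array(hi)-1e-3),bounds=(lo,hi)); return r.x,np.abs(r.fun).max()
E
python3 - <<'E'
from fik import *
from h import *
np.set_printoptions(precision=3,suppress=True)
s=bot.read_state(); M=R.from_rotvec(s["tcp_rot"]).as_matrix()
for off in (np.pi/2,-np.pi/2):
    P,N=fk(s["q"],off); print(off,P-s["tool_pos"],np.degrees(R.from_matrix(N@M.T).magnitude()))
    if R.from_matrix(N@M.T).magnitude()<.3: OFF=off
for az in (-20,-10,-2,10,20,36,50):
    q=s["q"]; o=[]
    for i in range(1,11):
        k=i/10; p=s["tool_pos"]*(1-k)+np.array([.505,.365,.06])*k; p[2]+=.1*np.sin(np.pi*k)
        q,e=solve(p,des(36,-2+k*(az+2)),q,OFF); 
    print(az,q,round(e,4))
d=np.load("scened.npy"); p=cv2.imread("pics/scene0.png")
c2=eyes.get_calibration("scene"); T=np.eye(4);T[:3,:3]=R.from_rotvec(c2["rotation"]).as_matrix();T[:3,3]=c2["position"]
print("purple top",at_z(294,319,.072,(c2["K"],np.array(c2["distortion"]),T)))
print("turq top",at_z(279,287,.072,(c2["K"],np.array(c2["distortion"]),T)))
E
```

```text
1.5707963267948966 [ 0.002 -0.025  0.002] 4.268166489363232e-14
-1.5707963267948966 [ 0.002 -0.025  0.002] 179.99999999999997
-20 [ 0.944  0.296  2.091 -0.913  0.795  0.398] 0.0
-10 [ 0.919  0.245  2.16  -0.99   0.675  0.303] 0.0
-2 [ 0.888  0.207  2.21  -1.048  0.572  0.218] 0.0
10 [ 0.824  0.158  2.272 -1.115  0.407  0.061] 0.0
20 [ 0.755  0.128  2.308 -1.114  0.261 -0.136] 0.0
36 [ 0.625  0.108  2.33   0.029  0.074 -1.603] 0.0
50 [ 0.548  0.117  2.291  0.727  0.221 -2.55 ] 0.0481
purple top [0.365 0.329 0.072]
turq top [0.473 0.277 0.072]
```

Request:
{"op": "carry_out", "data": {
  "series": "0 0.05 0 0;0 0.057 0 0;0 0.057 -0.006 0;0 0.057 -0.009 0;0 0.057 -0.009 0;0 0.057 -0.009 0;0 0.057 -0.008 0;0 0 0 0;0 0 0 0"
}}

```text
time: 18.08
tool_pos: [0.4162, 0.3174, 0.1643]
tcp_rot: [0.036, 2.544, -0.022]
wrist_force: [-0.9, -0.8, 0.3]
width: 0.999
grip_force: 0.0
```

```bash
python3 st.py;python3 reds.py wrist
```

```text
t 18.07 q [ 0.895 -0.139  2.305 -0.738  0.739 -0.148] pos [0.416 0.317 0.164]
x [-0.827  0.021 -0.562] y [ 0.03   1.    -0.008] z [ 0.562 -0.024 -0.827] tilt 34.22153147241682 taz -2.421920748340173 yaz 88.25325668609574 w 0.9994351134768277 F [-0.9   -0.78   0.328] 0.0
wrist red [ 344  192   47   36 1350] circ [0.5058 0.3633] 0.0238 ztop 0.0718 rack -0.0889 0.3227
wrist red [  0 218  40  30 907] circ [ 0.5239 -0.0194] 0.0232 ztop 0.0853 rack -0.0594 -0.0593
wrist orange [159 226  30  41 585] circ [0.6233 0.1046] 0.013 ztop 0.068 rack 0.0363 0.0677
wrist orange [ 81 280  34  38 636] circ [ 0.6885 -0.0283] 0.0134 ztop 0.1192 rack 0.1054 -0.0632
wrist orange [173 283  20  20 212] circ [0.6853 0.1   ] 0.0074 ztop 0.0991 rack 0.0984 0.065
```

View pics/wrist_last.png

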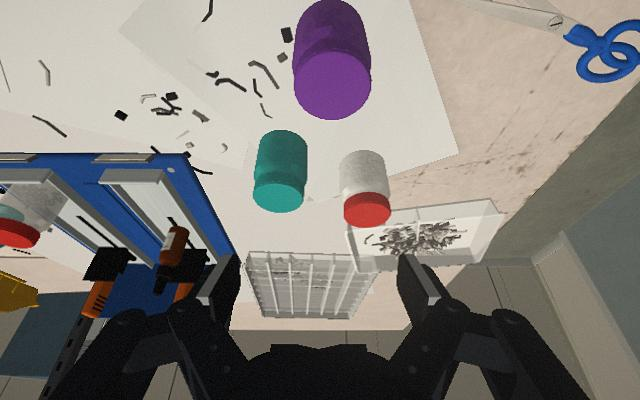

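Request:
{"op": "carry_out", "data": {
  "series": "0.013 0.048 0 0;0 0 0 0;0.02 -0.001 -0.029 0;0.02 -0.001 -0.029 0;0.02 -0.001 -0.029 0;0.019 0 -0.028 0;0 0 0 0;0 0 0 0"
}}

```text
time: 19.12
tool_pos: [0.5094, 0.3622, 0.0538]
tcp_rot: [0.041, 2.539, -0.016]
wrist_force: [-0.4, 0.4, 0.9]
width: 0.997
grip_force: 0.0
```

```bash
python3 st.py;python3 reds.py wrist
```

```text
t 19.12 q [ 0.805  0.219  2.192 -1.004  0.524  0.107] pos [0.509 0.362 0.054]
x [-0.824  0.026 -0.566] y [ 0.033  0.999 -0.002] z [ 0.566 -0.02  -0.824] tilt 34.493999515019055 taz -2.0563629006672617 yaz 88.1100805368193 w 0.9973894158963312 F [-0.412  0.443  0.854] 0.0
wrist red [ 271  256   96   56 4423] circ [0.5053 0.363 ] 0.0236 ztop 0.0715 rack -0.0894 0.3225
wrist orange [  16  274   62   71 1738] circ [0.6218 0.1061] 0.0126 ztop 0.0679 rack 0.0347 0.0691
wrist orange [ 52 354  29  39 273] circ [0.6038 0.1649] 0.1958 ztop 0.1016 rack 0.015 0.1274
```

Request:
{"op": "carry_out", "data": {
  "series": "-0.001 0.001 -0.012 0;0 0 0 0"
}}

```text
time: 19.42
tool_pos: [0.5079, 0.3644, 0.0418]
tcp_rot: [0.038, 2.539, -0.014]
wrist_force: [-0.3, -0.5, 0.8]
width: 0.997
grip_force: 0.0
```

Request:
{"op": "carry_out", "data": {
  "series": "0 0 0 0;0 0 0 0;0 0 0 0;0 0 0 0;0 0 0 0;0 0 0 0",
  "jaw": -1,
  "grip_force": 35
}}

```text
time: 20.18
tool_pos: [0.5114, 0.3667, 0.0466]
tcp_rot: [0.038, 2.532, -0.011]
wrist_force: [-2.0, -1.8, 15.0]
width: 0.558
grip_force: 34.2
```

```bash
python3 st.py;python3 reds.py wrist
```

```text
t 20.18 q [ 0.809  0.239  2.189 -1.045  0.514  0.152] pos [0.511 0.367 0.047]
x [-0.82   0.025 -0.572] y [0.03  1.    0.001] z [ 0.572 -0.017 -0.82 ] tilt 34.912488426107075 taz -1.6644428578085362 yaz 88.27695141203588 w 0.5575286172366399 F [-2.003 -1.804 14.97 ] 34.229281735169934
wrist red [ 270  272  100   53 4504] circ [0.507  0.3691] 0.0244 ztop 0.0716 rack -0.0879 0.3286
wrist orange [   3  280   54   73 1656] circ [0.6222 0.1055] 0.0123 ztop 0.0683 rack 0.0351 0.0685
wrist orange [ 42 361  44  39 965] circ [0.5796 0.2053] 0.1609 ztop 0.1033 rack -0.0104 0.1671
```

View pics/wrist_last.png

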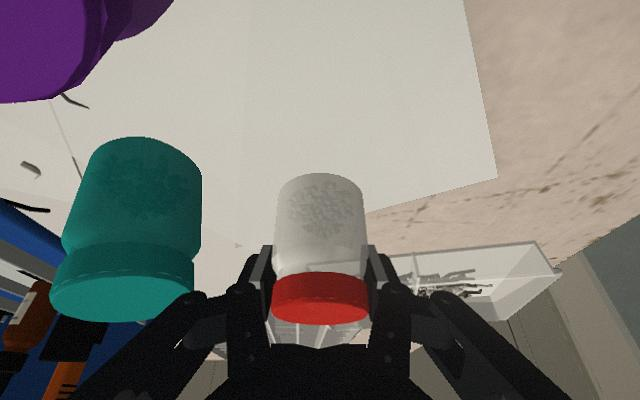

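Request:
{"op": "carry_out", "data": {
  "series": "0 0 0.005 0;0 0 0.01 0;0 0 0.02 0;0 0 0 0;0 0 0 0"
}}

```text
time: 20.85
tool_pos: [0.5079, 0.364, 0.0754]
tcp_rot: [0.039, 2.54, -0.016]
wrist_force: [-0.6, -0.3, -3.7]
width: 0.559
grip_force: 36.6
```

```bash
python3 st.py;python3 reds.py wrist scene side; python3 - <<'E'
import cv2,numpy as np
a=cv2.imread("pics/side_last.png"); b=cv2.imread("pics/scene_last.png")
k=lambda p,u,v:cv2.resize(p[v-50:v+40,u-60:u+60],None,fx=3.3,fy=3.3,interpolation=cv2.INTER_CUBIC)
cv2.imwrite("pics/pair.png",np.hstack([k(b,247,300),k(a,286,335)]))
E
```

```text
t 20.85 q [ 0.809  0.182  2.183 -0.937  0.552  0.032] pos [0.508 0.364 0.075]
x [-0.824  0.025 -0.566] y [ 0.032  0.999 -0.003] z [ 0.565 -0.02  -0.825] tilt 34.43752203153205 taz -2.0255073835634603 yaz 88.18901569687516 w 0.5590532199251163 F [-0.588 -0.348 -3.748] 36.56708655995317
wrist red [ 270  271   99   54 4512] circ [0.5041 0.3651] 0.0245 ztop 0.1004 rack -0.0906 0.3245
wrist orange [  29  255   59   64 1622] circ [0.6218 0.1056] 0.0127 ztop 0.0675 rack 0.0348 0.0687
wrist orange [  56  332   47   54 1267] circ [0.6942 0.1026] 0.0131 ztop 0.1185 rack 0.1072 0.0678
scene red [445 201  10  16  84] circ [ 0.3458 -0.4221] 0.0439 ztop 0.0245 rack -0.2253 -0.4671
scene red [331 221  12   9  61] circ [ 0.5256 -0.0237] 0.021 ztop 0.0886 rack -0.0575 -0.0635
scene orange [519  65  17  17  68] circ [ 0.6337 -1.9027] 0.0156 ztop 0.12 rack 0.1069 -1.9383
side red [315 221  13  11 114] circ [ 0.5216 -0.0187] 0.0213 ztop 0.088 rack -0.0616 -0.0585
side red [276 323  15  15 138] circ [0.5008 0.3656] 0.0227 ztop 0.1025 rack -0.0939 0.3249
```

View pics/pair.png

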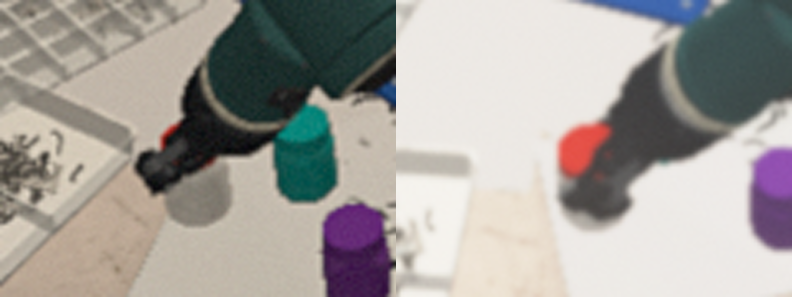

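Request:
{"op": "carry_out", "data": {
  "series": "-0.02 0 0.04 0;-0.02 0 0.04 0;-0.02 0 0.04 0;0 -0.045 0.01 0;0 -0.055 0.005 0;0 -0.055 0.005 0;0 -0.055 0.005 0;0.005 -0.055 0 0;0.01 -0.055 0 0;0.02 -0.05 0 0;0.02 -0.02 0 0;0.02 0 0 0;0.02 0 0 0;0 0 0 0;0 0 0 0"
}}

```text
time: 22.88
tool_pos: [0.5401, -0.0163, 0.2191]
tcp_rot: [0.038, 2.545, -0.014]
wrist_force: [0.3, -0.6, -2.8]
width: 0.559
grip_force: 38.2
```

```bash
python3 st.py;python3 reds.py wrist
```

```text
t 22.88 q [-0.099 -0.316  2.328  0.072  0.535 -1.691] pos [ 0.54  -0.016  0.219]
x [-0.827  0.024 -0.561] y [ 0.031  1.    -0.002] z [ 0.561 -0.019 -0.828] tilt 34.155193002985904 taz -1.9138192374975072 yaz 88.24959773485688 w 0.5591070576647734 F [ 0.299 -0.594 -2.843] 38.192286132252775
wrist red [ 279   61   59   61 2844] circ [ 0.5227 -0.023 ] 0.024 ztop 0.0858 rack -0.0604 -0.0629
wrist red [ 270  271   99   54 4519] circ [ 0.5363 -0.0146] 0.0247 ztop 0.2442 rack -0.0471 -0.0541
wrist orange [403 204  23  43 621] circ [0.6938 0.097 ] 0.0124 ztop 0.1224 rack 0.107 0.0622
```

Request:
{"op": "carry_out", "data": {
  "series": "0.015 -0.005 -0.014 0;0.02 -0.005 -0.02 0;0.015 -0.001 -0.03 0;0.015 -0.001 -0.03 0;0.014 -0.001 -0.03 0;0.014 -0.001 -0.027 0;0 0 0 0;0 0 0 0"
}}

```text
time: 23.92
tool_pos: [0.6341, -0.0302, 0.0702]
tcp_rot: [0.038, 2.542, -0.014]
wrist_force: [0.1, -0.9, -2.4]
width: 0.56
grip_force: 38.2
```

```bash
python3 st.py;python3 reds.py wrist side
```

```text
t 23.93 q [-0.109  0.118  2.272  0.274  0.159 -1.907] pos [ 0.634 -0.03   0.07 ]
x [-0.825  0.024 -0.564] y [ 0.031  1.    -0.002] z [ 0.564 -0.019 -0.826] tilt 34.35612763089529 taz -1.9092268843333517 yaz 88.24931263921782 w 0.5597286462232873 F [ 0.096 -0.907 -2.388] 38.24440783413593
wrist red [  206    95   252    91 15304] circ [ 0.5245 -0.0234] 0.0235 ztop 0.0858 rack -0.0587 -0.0632
wrist red [ 270  271  100   55 4552] circ [ 0.6301 -0.0291] 0.0243 ztop 0.0952 rack 0.0471 -0.0657
wrist orange [ 485  301   69   82 2110] circ [0.6711 0.0907] 0.0982 ztop 0.1095 rack 0.0845 0.0553
wrist orange [309 325  23  24 503] circ [ 0.6806 -0.0298] 0.007 ztop 0.1007 rack 0.0976 -0.0649
side red [314 221  14  11 120] circ [ 0.5213 -0.0181] 0.0225 ztop 0.087 rack -0.062 -0.058
```

Request:
{"op": "carry_out", "data": {
  "series": "0 0 -0.005 0;0 0 -0.004 0;0 0 -0.001 0;0 0 0 0"
}}

```text
time: 24.52
tool_pos: [0.6352, -0.0305, 0.0608]
tcp_rot: [0.039, 2.54, -0.015]
wrist_force: [-3.3, 2.2, 4.0]
width: 0.562
grip_force: 39.0
```

Request:
{"op": "carry_out", "data": {
  "series": "0 0 0 0;0 0 0 0;0 0 0 0;0 0 0 0;-0.011 0 0.017 0;-0.02 0 0.035 0;-0.02 0 0.04 0;-0.02 0 0.04 0;0 0 0 0",
  "jaw": 1
}}

```text
time: 25.65
tool_pos: [0.5651, -0.0308, 0.1969]
tcp_rot: [0.038, 2.533, -0.016]
wrist_force: [0.2, -0.1, -0.0]
width: 1.001
grip_force: 0.0
```

```bash
python3 st.py;python3 reds.py wrist side
```

```text
t 25.65 q [-0.131 -0.233  2.317  0.124  0.455 -1.766] pos [ 0.565 -0.031  0.197]
x [-0.82   0.024 -0.571] y [ 0.031  1.    -0.003] z [ 0.571 -0.02  -0.821] tilt 34.840271669455035 taz -2.0168625588144904 yaz 88.21658508608034 w 1.0009692078022316 F [ 0.181 -0.113 -0.042] 0.0
wrist red [ 292   35   71   76 4159] circ [ 0.5229 -0.0231] 0.0238 ztop 0.0859 rack -0.0603 -0.0629
wrist red [ 299  159   48   40 1549] circ [ 0.6302 -0.0287] 0.0238 ztop 0.0858 rack 0.0471 -0.0653
wrist orange [316 204  13  48 587] circ [ 0.6877 -0.0297] 0.0121 ztop 0.1225 rack 0.1047 -0.0646
wrist orange [422 205  30  48 840] circ [0.6942 0.097 ] 0.0124 ztop 0.1223 rack 0.1074 0.0622
side red [280 214  14  10 113] circ [ 0.6268 -0.0237] 0.0234 ztop 0.0876 rack 0.0436 -0.0604
side red [314 221  14  11 117] circ [ 0.5198 -0.0192] 0.0237 ztop 0.0877 rack -0.0634 -0.0592
```

Request:
{"op": "carry_out", "data": {
  "series": "0.03 0.001 0 0;0.03 0.001 0 0;0 0 0 0;0.016 0 -0.023 0;0.016 -0.001 -0.023 0;0.016 0 -0.023 0;0.016 -0.001 -0.023 0;0 0 0 0;0 0 0 0",
  "jaw": 0
}}

```text
time: 26.88
tool_pos: [0.6862, -0.0304, 0.0986]
tcp_rot: [0.039, 2.544, -0.014]
wrist_force: [-0.1, 0.1, -0.2]
width: 0.501
grip_force: 0.0
```

```bash
python3 st.py;python3 reds.py wrist
```

```text
t 26.88 q [-0.098  0.16   2.151  0.155  0.238 -1.778] pos [ 0.686 -0.03   0.099]
x [-0.827  0.025 -0.562] y [ 0.031  1.    -0.002] z [ 0.562 -0.019 -0.827] tilt 34.21483652118193 taz -1.9175737145594542 yaz 88.229600170659 w 0.5011804843774599 F [-0.12   0.129 -0.184] 0.0
wrist red [ 259  117  116   98 8916] circ [ 0.6305 -0.0287] 0.0239 ztop 0.0857 rack 0.0475 -0.0653
wrist orange [ 571   91   69   65 2892] circ [0.6238 0.0991] 0.012 ztop 0.0703 rack 0.0369 0.0622
wrist orange [ 493  207  103  116 4714] circ [0.6951 0.0971] 0.0134 ztop 0.1202 rack 0.1083 0.0624
wrist orange [ 303  221   29  101 2574] circ [ 0.6876 -0.0293] 0.012 ztop 0.1216 rack 0.1046 -0.0642
```

View pics/wrist_last.png

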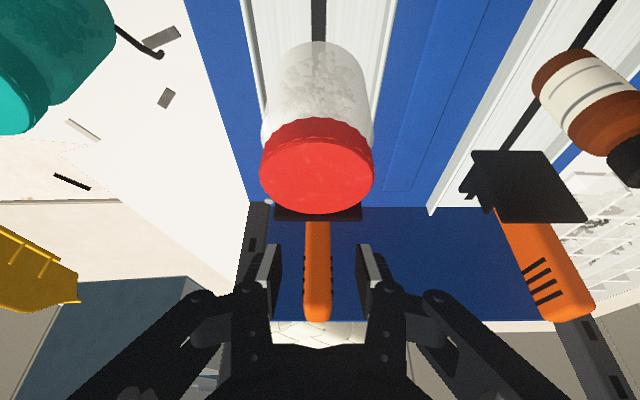

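The tab (318,270) sits between the half-open pads, and the hand touches nothing. Raising slightly, then gripping it.

Request:
{"op": "carry_out", "data": {
  "series": "0.001 0.0005 0.007 0;0 0 0 0"
}}

```text
time: 27.18
tool_pos: [0.6895, -0.03, 0.1091]
tcp_rot: [0.038, 2.538, -0.015]
wrist_force: [0.5, -0.9, 0.1]
width: 0.498
grip_force: 0.0
```

Request:
{"op": "carry_out", "data": {
  "series": "0 0 0 0;0 0 0 0;0 0 0 0;0 0 0 0;0 0 0 0;-0.008 0 0 0;-0.008 0.0005 0 0;-0.008 0 0 0;-0.008 0.0005 0 0;-0.008 0 0 0;-0.008 0.0005 0 0;-0.008 0 0 0;-0.006 0 0 0;0 0 0 0",
  "jaw": -1,
  "grip_force": 30
}}

```text
time: 28.92
tool_pos: [0.6262, -0.0285, 0.1072]
tcp_rot: [0.039, 2.541, -0.015]
wrist_force: [-1.8, -4.2, 4.9]
width: 0.157
grip_force: 33.3
```

```bash
python3 st.py;python3 reds.py wrist side
```

```text
t 28.93 q [-0.107  0.037  2.27   0.175  0.24  -1.805] pos [ 0.626 -0.028  0.107]
x [-0.825  0.025 -0.565] y [ 0.031  1.    -0.002] z [ 0.565 -0.019 -0.825] tilt 34.39947748917927 taz -1.9437069777967555 yaz 88.2138941975771 w 0.1571433195764647 F [-1.786 -4.165  4.943] 33.310813307762146
wrist red [  241     0   165   120 16312] circ [ 0.524  -0.0233] 0.024 ztop 0.086 rack -0.0591 -0.0631
wrist red [ 272  131  101   84 6744] circ [ 0.5842 -0.0252] 0.0241 ztop 0.0857 rack 0.0011 -0.0632
wrist orange [500 192  31  21 261] circ [0.624  0.0964] 0.0091 ztop 0.0698 rack 0.0373 0.0595
wrist orange [ 304  214   28   91 2234] circ [ 0.6231 -0.0301] 0.0142 ztop 0.1224 rack 0.0401 -0.0669
wrist orange [ 462  255   56   75 2234] circ [0.695  0.0984] 0.0135 ztop 0.1202 rack 0.1081 0.0637
side red [294 217  14  11 122] circ [ 0.5822 -0.0204] 0.0241 ztop 0.0873 rack -0.0011 -0.0585
side red [314 221  14  11 118] circ [ 0.521  -0.0199] 0.0227 ztop 0.0872 rack -0.0623 -0.0598
```

Request:
{"op": "carry_out", "data": {
  "series": "-0.004 0 0 0;-0.004 0.0003 0 0;-0.001 0 0 0;0 0 0 0"
}}

```text
time: 29.52
tool_pos: [0.6179, -0.0282, 0.1072]
tcp_rot: [0.039, 2.541, -0.015]
wrist_force: [1.8, -4.3, 2.9]
width: 0.159
grip_force: 32.8
```

Request:
{"op": "carry_out", "data": {
  "series": "-0.0015 0 0 0;-0.001 0 0 0;0 0 0 0"
}}

```text
time: 29.9
tool_pos: [0.6154, -0.0282, 0.1072]
tcp_rot: [0.039, 2.541, -0.015]
wrist_force: [3.3, -3.7, 4.3]
width: 0.158
grip_force: 32.7
```

```bash
python3 st.py;python3 reds.py wrist side
```

```text
t 29.9 q [-0.109  0.016  2.291  0.181  0.239 -1.812] pos [ 0.615 -0.028  0.107]
x [-0.825  0.024 -0.565] y [ 0.031  1.    -0.002] z [ 0.565 -0.019 -0.825] tilt 34.41324195497512 taz -1.9406938960657747 yaz 88.22420602732251 w 0.1577250025896147 F [ 3.348 -3.748  4.34 ] 32.720232009887695
wrist red [  247     0   150   216 23570] circ [ 0.5485 -0.0242] 0.0497 ztop 0.0859 rack -0.0346 -0.0633
wrist orange [493 202  28  20 224] circ [0.624  0.0949] 0.0087 ztop 0.0697 rack 0.0372 0.0581
wrist orange [ 304  214   28   91 2219] circ [ 0.6124 -0.0307] 0.0143 ztop 0.1224 rack 0.0294 -0.0679
wrist orange [ 458  261   51   72 2018] circ [0.6948 0.0987] 0.0134 ztop 0.1201 rack 0.1079 0.064
side red [297 217  15  11 127] circ [ 0.5717 -0.0236] 0.0242 ztop 0.0869 rack -0.0115 -0.062
side red [314 221  14  11 120] circ [ 0.5197 -0.0189] 0.0237 ztop 0.0873 rack -0.0636 -0.0588
```

Request:
{"op": "carry_out", "data": {
  "series": "-0.001 0 0 0;-0.001 0 0 0;0 0 0 0"
}}

```text
time: 30.38
tool_pos: [0.6133, -0.0281, 0.1072]
tcp_rot: [0.039, 2.541, -0.015]
wrist_force: [3.7, -3.2, 5.8]
width: 0.155
grip_force: 32.8
```

Request:
{"op": "carry_out", "data": {
  "series": "-0.001 0 0 0;0 0 0 0"
}}

```text
time: 30.62
tool_pos: [0.6126, -0.0281, 0.1072]
tcp_rot: [0.039, 2.54, -0.015]
wrist_force: [6.5, -0.6, 3.2]
width: 0.16
grip_force: 32.3
```

Request:
{"op": "carry_out", "data": {
  "series": "-0.001 0 0 0;0 0 0 0"
}}

```text
time: 30.88
tool_pos: [0.6123, -0.0281, 0.1072]
tcp_rot: [0.039, 2.539, -0.015]
wrist_force: [13.6, -0.8, -3.0]
width: 0.159
grip_force: 31.2
```

Request:
{"op": "carry_out", "data": {
  "series": "0 0 0 0;0 0 0 0;0 0 0 0;0 0 0 0;-0.01 0 0.015 0;-0.02 0 0.03 0;-0.03 0 0.05 0;-0.03 0 0.05 0;0 0 0 0",
  "jaw": 0
}}

```text
time: 32.0
tool_pos: [0.5224, -0.0285, 0.2589]
tcp_rot: [0.038, 2.53, -0.017]
wrist_force: [0.4, 0.2, 0.5]
width: 0.502
grip_force: 0.0
```

```bash
python3 st.py;python3 reds.py wrist side scene | grep -v "rack -0.2\|-1.9"; python3 - <<'E'
import cv2,numpy as np
a=cv2.imread("pics/side_last.png"); b=cv2.imread("pics/scene_last.png")
k=lambda p,u,v:cv2.resize(p[v-50:v+50,u-60:u+60],None,fx=3.3,fy=3.3,interpolation=cv2.INTER_CUBIC)
cv2.imwrite("pics/end.png",np.hstack([k(b,315,220),k(a,295,225)]))
E
```

```text
t 32.0 q [-0.14  -0.407  2.317  0.103  0.625 -1.746] pos [ 0.522 -0.029  0.259]
x [-0.819  0.024 -0.574] y [ 0.031  1.    -0.003] z [ 0.574 -0.021 -0.819] tilt 35.02261189514832 taz -2.052018152854602 yaz 88.21322559019532 w 0.5019949147283946 F [0.388 0.219 0.543] 0.0
wrist red [ 298   51   51   95 3648] circ [ 0.545  -0.0257] 0.0489 ztop 0.0861 rack -0.0381 -0.0648
wrist orange [316 145  12  44 497] circ [ 0.6135 -0.0267] 0.0127 ztop 0.1228 rack 0.0305 -0.0639
wrist orange [404 186  21  38 494] circ [0.6947 0.0988] 0.0119 ztop 0.1227 rack 0.1078 0.0641
side red [298 217  14  11 125] circ [ 0.5685 -0.0235] 0.0243 ztop 0.0875 rack -0.0146 -0.0619
side red [315 221  14  11 119] circ [ 0.5192 -0.0201] 0.023 ztop 0.0868 rack -0.0641 -0.06
scene red [319 215  27  17 259] circ [ 0.5458 -0.0172] 0.0477 ztop 0.0885 rack -0.0375 -0.0563
scene orange [314 203   7  21  98] circ [ 0.6125 -0.0226] 0.0122 ztop 0.1208 rack 0.0293 -0.0598
scene orange [267 210   8  19  97] circ [0.6936 0.1031] 0.0139 ztop 0.1233 rack 0.1066 0.0684
scene orange [283 234   8  16  76] circ [0.6213 0.1085] 0.0095 ztop 0.0685 rack 0.0342 0.0716
```

View pics/end.png

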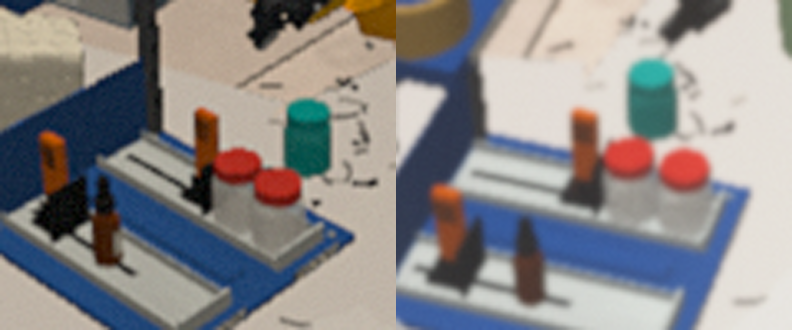

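The crops show stop, old jar, new jar and follower in one tight row. Both jars are upright, and the bottle and the left follower are where they were. The hand is clear, so I'm handing in.

```bash
python3 -c "
from workcell import bot
print(bot.finish_job())"
```

```text
the job is handed in; nothing more can be done
None
```

The right lane is restocked and the job is handed in at about 32 s of the 72 s allowed: front stop, old jar, new jar and follower measured touching in one row, both jars upright, left lane and bottle as they were, cup not touched; the verdict was not shown.

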